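# Twist-lock the lid onto the bead canister

## Task

Close the green bead canister with its yellow lid: rest the lid centred on the mouth with its two tabs riding on top of the white rim, then, pressing lightly, turn it until the tabs drop through the two slots, and go on turning it clockwise (seen from above) until it is locked against its stop with the black grip bar in line with the red marks. Let go of it there, with the lid fully down, and leave everything else on the desk where it is.

Things in the scene. Friction and masses are not known exactly. Their poses are not given: they have to be found in the camera images.
- canister: Round green canister of beads, fixed to the desk: 104 mm across, 95 mm tall, on a wooden foot 136 mm across, 8 mm high. Origin: centre of its underside, z up. A white inner rim, 8 mm thick, its top flush with the canister's top, leaves a round opening of 76 mm, cut by two opposite slots. +x and -x point to the red marks (10 mm wide) on the outside wall.
- canister_mouth (a point): Centre of the canister's mouth, level with the top of the rim, 95 mm above the desk; axes as the canister's.
- canister_slot (a point): Middle of one of the two opposite slots in the rim, at its top, 42 mm from the axis. Slots are 24 mm wide, reach out to a radius of 46 mm, and lie 40 degrees (0.70 rad) counter-clockwise, seen from above, of the red marks. A white block 24 mm wide on the outside wall marks each.
- canister_mark (a point): One of the two opposite red marks, on the outside wall in the canister's +x direction, 54 mm from the axis, 84 mm above the desk. Once through the slots the lid turns clockwise by 40 degrees to a hard stop, where its tabs and bar point at the red marks (locked). Counter-clockwise it is stopped after 3 degrees.
- lid: Yellow lid, loose, about 0.2 kg, standing upright on its plug at the start. Origin: centre of the plug's underside, z up. Plug 73 mm across (its lowest 8 mm taper to 62 mm), 28 mm tall, 1.5 mm radial clearance in the opening. Above it a disc 104 mm across, 6 mm thick, 28 to 34 mm above the origin. The lid is the same after a half turn.
- lid_bar (a point): Centre of the black upright grip bar on the lid, 52 mm above the lid's origin: 70 mm long (along the lid's x), 16 mm wide (y), standing 37 mm above the disc (34 to 71 mm above the origin). Pinch it across its width from above.
- lid_tab (a point): Middle of one of the lid's two opposite orange tabs, on its +x side, 15 mm above the lid's origin. The tabs stick out of the plug under the two ends of the bar to a radius of 43 mm; they are 18 mm wide and 6 mm thick (12 to 18 mm above the origin).
- lid_seat (a point): Centre of the underside of the lid's disc, 28 mm above the lid's origin; axes as the lid's. It is 16 mm above canister_mouth while the tabs ride on the rim (the plug's lowest 12 mm already in the opening), and level with it once the tabs have dropped through the slots.
- tape: Green ring of tape lying flat, 64 mm across, 20 mm high; origin at the centre of its underside. To be left alone.
- drink: Brown drink bottle with red cap, 64 mm across, 200 mm tall; origin at the centre of its underside. To be left alone.
- papercup: White paper cup, 84 mm across, 65 mm tall; origin at the centre of its underside. To be left alone.
- greenbox: Green rounded box 90 x 75 x 55 mm; origin at the centre of its underside. To be left alone.
- phone: Phone lying flat, yellow case with black screen, 155 x 75 x 9 mm; origin at the centre of its underside. To be left alone.
- scissors: Scissors lying flat, black handles and steel blades, about 160 mm long and 12 mm high; origin between the blades' root and the handles. To be left alone.
- marker: Red marker pen lying flat, 130 mm long, 14 mm thick; origin at its underside. To be left alone.
Things that resemble listed ones, but are neither listed nor needed, are in the scene too. Of the things that look like the lid, take the one that is farthest to the robot's right at the start.

How it is judged:
On the way, in this order (a step that is already met when the one before it is completed fails the run):
1. the lid rests centred on the mouth with its tabs riding on top of the rim (z of lid_seat in the frame of canister_mouth between 0.012 and 0.019 m and horizontal distance between lid_seat and canister_mouth below 0.005 m and angle between lid's own z axis and vertical below 0.1 rad and contact force between lid and canister above 0.3 N), for 0.2 s.
2. the tabs have dropped through the slots and the lid is fully down (z of lid_seat in the frame of canister_mouth below 0.003 m and horizontal distance between lid_seat and canister_mouth below 0.005 m and angle between the x axis of lid and the x axis of canister, either way round above 0.35 rad), for 0.1 s.
At the end, for the whole second after the job is handed in: The lid is on the canister, centred within 5 mm, level, its disc within 3 mm of the canister's top, its grip bar within 0.2 rad of the line of the red marks (locked), at rest and released (z of lid_seat in the frame of canister_mouth between -0.003 and 0.003 m and horizontal distance between lid_seat and canister_mouth below 0.005 m and angle between the x axis of lid and the x axis of canister, either way round below 0.2 rad and angle between lid's own z axis and vertical below 0.06 rad and linear speed of lid below 0.02 m/s); the robot touches nothing.
It fails at once if the lid is pressed on the canister with more than 80 N (contact force between lid and canister above 80 N).
It fails at once if any of the other loose things on the desk is moved by more than 30 mm (distance of any of tape, drink, papercup, greenbox, phone, scissors, marker from where it was at the start of the episode above 0.03 m).
It also fails if it takes over 58 s, if anything falls off the work surface, if the arm or the gripper's body presses on something with over 40 N, if the wrist force passes 120 N, or if a joint passes its speed limit or range.

## Robot

A 7-joint arm with a two-finger parallel gripper is mounted at the origin on the work surface. World frame = base frame: x ahead of the robot, y to its left, z up, the work surface at z = 0. Lengths are in m, angles in rad, forces in N, time in s.
With the tool pointing down it reaches from about 0.375 to 0.925 m from the base axis. Payload 3.1 kg.
Tool frame: the origin (TCP) lies at the very end of the fingers, on their centre line; the grasp point (between the pads) lies 19 mm behind it; z points along the fingers, y is the line along which they close (so a half turn about z gives the same grasp; the last joint's range is limited). The gripper opens to 85 mm and grips with 20 to 120 N. Pads are 22 mm wide; open, the fingers measure 114 mm over their backs; the gripper's body (76 mm by 85 mm) begins 54 mm behind the grasp point. The pads swing forward as they close: fully open they stand 13 mm farther back than shut.
Start: joints at [-1.401, 0.383, 0.044, 1.598, -0.018, 1.161, -0.05], TCP at [0.172, 0.627, 0.231] pointing down, gripper open.
Joint ranges: [-2.61, 2.61], [-0.41, 2.15], [-1.48, 1.57], [0, 2.5], [-1.57, 4.71], [0.05, 1.97], [-2.85, 2.85]. Speed limits (rad/s): [2.79, 2.79, 3.14, 3.14, 3.14, 3.14, 3.14].

## Interface

Orientations are given as a unit quaternion [x, y, z, w].
In Python, from station import get_obs, camera, get_calibration, close_job gives the robot as it stands.
- The arm moves only by the shell command python3 -m inch 'ROWS' [FORCE]. ROWS is JSON, a list that holds one entry, the list of rows, each a list of 7 numbers: the opening, from -1 (shut) to 1 (fully open), then the shift along the tool's x, y, z normalised to -1 to 1, where 1 is 25 cm, then the turn, a rotation vector about the tool's x, y, z normalised to -1 to 1, where 1 is 30 degrees. A call has exactly 10 rows; each row is the pose to reach, as a shift and turn from the pose commanded when the call began, along the tool's axes at that moment; what a row does not reach only later rows make up. A row lasts 1/8 s, in which the tool goes at most 62.5 mm and 10.7 degrees, less where a joint would pass 70% of its speed; a pose out of reach is approached as far as the arm can. A call with a number of a shift or a turn outside -1 to 1 is refused whole. A call with a gripper value outside its range is refused whole. The fingers move at their own pace and stop on an object; FORCE is the grip in N (left out, the last holds). Time passes only in rows, so rows that repeat a pose let the fingers close, or fill a call up. It gives the time, the measured TCP pose, the force, the opening and the grip force at its end, in the units of the state.
- get_obs(): the state, without advancing time (a new reading comes with each control period).
- camera(name): name is "side" or "top"; returns (picture, depth): 420x560x3 uint8, red, green, blue; 420x560 float32, m along the optical axis (not along the pixel's ray), 0 where there is no reading.
- get_calibration(name): a dict with "fx", "fy", "cx", "cy" (pixels), "extrinsics" (4x4, takes a point from world to camera coordinates). Camera axes: x right, y down, z forward; pixel columns grow to the right and rows downward; lengths in m; the calibration is good to about 2 mm. A picture is of the moment at which its call begins. get_calibration takes no time and is no camera call.
- close_job(): hands the job in; it is judged then, once.
The state is a dict: "time": time; "joint_pos": joint angles; "dq": joint speeds; "effort": joint torques, N m; "tcp_pos": TCP position; "tool_rot": TCP orientation; "force": force on the tool from outside, world axes, zero at the start; "torque": the same for the moment, N m; "gripper_width": finger opening in m; "grip_force": force on a finger pad.
Only numpy, scipy, OpenCV 4.12 (cv2) and the standard library are available. Lean on these libraries where they do the work, as an engineer would, in place of code of your own. Each camera call takes 0.05 s, during which the arm holds its last target. There are 200 camera calls.

## Working session

There is one attempt and no reset: what is moved stays moved. The work goes in short steps, Python scripts to look and compute and a shell command to move; the robot and the scene stay as the last step left them, time stands still between calls to the robot, and variables do not carry over. Pictures are saved under pics/ and viewed, at most 10 in all, crops included, and the job is handed in when it is done.

```bash
mkdir -p pics; ls; python3 - <<'E'
from station import *
import cv2,numpy as np
for n in("top","side"):
    p,d=camera(n); np.save(f"pics/{n}0.npy",d); cv2.imwrite(f"pics/{n}0.png",p[:,:,::-1])
    c=get_calibration(n); print(n,c)
print(get_obs())
E
```

```text
pics
top {'fx': 449.1197384288349, 'fy': 449.1197384288349, 'cx': 281.1376604041911, 'cy': 203.1561250987882, 'extrinsics': array([[ 0.0038452 , -0.99998848,  0.00287385,  0.00975808],
       [-0.99623504, -0.00407963, -0.08659738,  0.55006861],
       [ 0.0866081 , -0.00253005, -0.99623925,  1.38562475],
       [ 0.        ,  0.        ,  0.        ,  1.        ]])}
side {'fx': 498.30588411996547, 'fy': 498.30588411996547, 'cx': 279.0083109086131, 'cy': 208.86794281216748, 'extrinsics': array([[ 0.91227792, -0.40912677,  0.01908637, -0.4848157 ],
       [-0.18927648, -0.46246151, -0.86620076,  0.19156567],
       [ 0.36321263,  0.78660323, -0.4993315 ,  1.08762674],
       [ 0.        ,  0.        ,  0.        ,  1.        ]])}
{'time': 0.1, 'joint_pos': array([-1.40078052,  0.38375704,  0.04381964,  1.59943488, -0.01788257,
        1.16117853, -0.04991055]), 'dq': array([ 1.56038843e-03, -3.03409903e-03,  1.88527923e-03, -2.87324919e-03,
       -5.79655832e-05, -6.41436746e-04,  1.00753928e-03]), 'effort': array([ 2.16507615e-03, -4.34725749e+01,  1.02913242e+00, -2.50451732e+01,
        1.09079338e-02,  5.38629218e-03,  1.78697258e-05]), 'tcp_pos': array([0.17177609, 0.62600329, 0.23000173]), 'tool_rot': array([ 1.33462515e-01,  9.91053144e-01, -1.18931322e-03, -9.21332366e-05]), 'force': array([-0.25289881,  0.22727537,  0.05797688]), 'torque': array([ 0.02351543,  0.00953727, -0.04019257]), 'grip_force': 0.0, 'gripper_width': 0.0855200499128022}
```

View pics/top0.png

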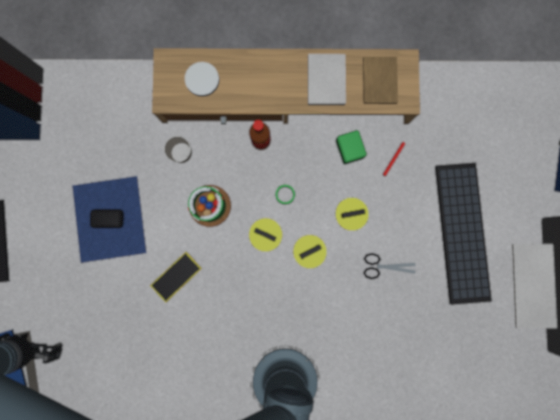

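View pics/side0.png

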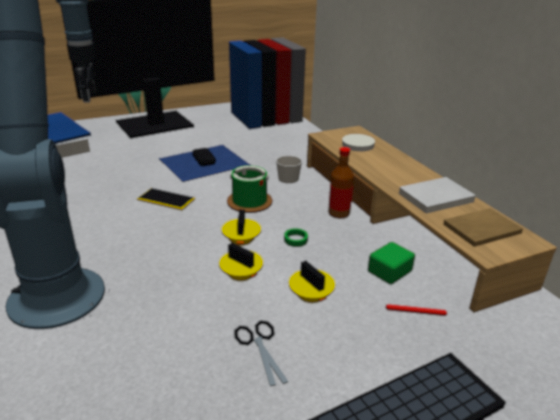

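Top view: the canister is at (208,204). Three things look like the lid, at (265,235), (310,252) and (352,214). The last is farthest right in the picture, which is the robot's right (-y), so it is the one meant. I'll confirm it and the canister in one enlarged crop and measure both.

```bash
cat > h.py <<'E'
from station import *
import cv2,numpy as np
def cloud(n,d):
    c=get_calibration(n); v,u=np.mgrid[:420,:560]
    X=np.stack([(u-c["cx"])/c["fx"]*d,(v-c["cy"])/c["fy"]*d,d],-1)
    E=c["extrinsics"]; return (X-E[:3,3])@E[:3,:3]
def proj(n,P):
    c=get_calibration(n);E=c["extrinsics"];q=np.atleast_2d(P)@E[:3,:3].T+E[:3,3]
    return np.c_[q[:,0]/q[:,2]*c["fx"]+c["cx"],q[:,1]/q[:,2]*c["fy"]+c["cy"]]
def circ(p):
    A=np.c_[2*p,np.ones(len(p))]; s=np.linalg.lstsq(A,(p**2).sum(1),rcond=None)[0]
    return s[:2],np.sqrt(s[2]+s[0]**2+s[1]**2)
E
python3 - <<'E'
from h import *
a=cv2.imread("pics/top0.png"); s=cv2.imread("pics/side0.png")
cr=lambda i,x,y,w,h,W,H:cv2.resize(i[y:y+h,x:x+w],(W,H),interpolation=cv2.INTER_CUBIC)
cv2.imwrite("pics/c1.png",np.hstack([np.vstack([cr(a,178,174,60,60,300,300),cr(a,322,184,60,60,300,300)]),np.vstack([cr(s,215,160,67,50,400,300),cr(s,280,250,67,50,400,300)])]))
for n,img,boxes in(("top",a,{"can":(178,174,60,60),"lid":(328,190,48,48)}),("side",s,{"can":(222,158,54,56),"lid":(284,255,56,48)})):
    P=cloud(n,np.load(f"pics/{n}0.npy")); H=cv2.cvtColor(img,cv2.COLOR_BGR2HSV)
    for k,(x,y,w,h) in boxes.items():
        p=P[y:y+h,x:x+w].reshape(-1,3); hs=H[y:y+h,x:x+w].reshape(-1,3).astype(int)
        print(n,k,"zhist",np.histogram(p[:,2],bins=np.arange(-.01,.13,.01))[0])
        if k=="lid":
            m=(hs[:,0]>20)&(hs[:,0]<38)&(hs[:,1]>120)&(hs[:,2]>90)&(p[:,2]>.025)&(p[:,2]<.045)
            b=(hs[:,2]<70)&(p[:,2]>.05)
            r=cv2.minAreaRect((p[m|b][:,:2]*1000).astype(np.float32)); print("disc rect",r, np.median(p[m,2]))
            e,V=np.linalg.eigh(np.cov(p[b][:,:2].T)); rb=cv2.minAreaRect((p[b][:,:2]*1000).astype(np.float32))
            print("bar",b.sum(),p[b].mean(0),np.median(p[b,2]),"ang",np.degrees(np.arctan2(V[1,1],V[0,1])),rb)
        else:
            m=(p[:,2]>.088)&(p[:,2]<.103); q=p[m]
            print("rim",m.sum(),circ(q[:,:2]),np.median(q[:,2]),cv2.minEnclosingCircle((q[:,:2]*1000).astype(np.float32)),cv2.minAreaRect((q[:,:2]*1000).astype(np.float32)))
            c=circ(q[:,:2])[0]
            red=((hs[:,0]<10)|(hs[:,0]>170))&(hs[:,1]>120)&(p[:,2]>.06)
            for pp,u in zip(p[red],hs[red]): 
                dd=pp[:2]-c
                if np.hypot(*dd)>.046: print("red",pp.round(3),np.degrees(np.arctan2(dd[1],dd[0])).round(),u)
E
```

```text
top can zhist [1224 1342  133  235  122   20   18   18   18   67  382    3    0    0]
rim 417 (array([0.54258586, 0.23808671]), np.float64(0.04614356817449028)) 0.09415102629791548 ((543.8545532226562, 239.112548828125), 54.85251235961914) ((543.8680419921875, 237.9688720703125), (102.57209777832031, 104.91846466064453), 0.1432523876428604)
top lid zhist [815 616   0  87 644   7   5  59  66   0   0   0   0   0]
disc rect ((517.9938354492188, -208.896728515625), (94.47180938720703, 90.85368347167969), 89.89960479736328) 0.0334938498615768
bar 60 [ 0.51664153 -0.20474366  0.06937454] 0.06974518559868728 ang 101.04059575917361 ((516.947265625, -205.80819702148438), (8.348496437072754, 63.33356475830078), 11.458930969238281)
side can zhist [ 327 1194  159  107  107  107  136  174  216  178  308    0    0    0]
rim 346 (array([0.54241198, 0.23546106]), np.float64(0.04618580547841642)) 0.09454833668744608 ((540.3135986328125, 235.78480529785156), 56.96693801879883) ((542.9942626953125, 235.6271209716797), (107.66007995605469, 102.84648895263672), 86.63372802734375)
red [0.558 0.187 0.089] -72.0 [  8 217  80]
red [0.556 0.181 0.089] -76.0 [  5 227  73]
red [0.558 0.186 0.084] -73.0 [  7 236  68]
side lid zhist [ 364 1002   62    7  812   94   91  107  139    0    0    0    0    0]
disc rect ((331.212890625, -578.5628051757812), (913.1574096679688, 99.04794311523438), 63.55009460449219) 0.03462871254701003
bar 269 [ 0.51086599 -0.21749403  0.06648767] 0.06533919302907276 ang 64.35420642529326 ((315.200927734375, -582.849609375), (892.969482421875, 48.774715423583984), 61.91755676269531)
```

View pics/c1.png

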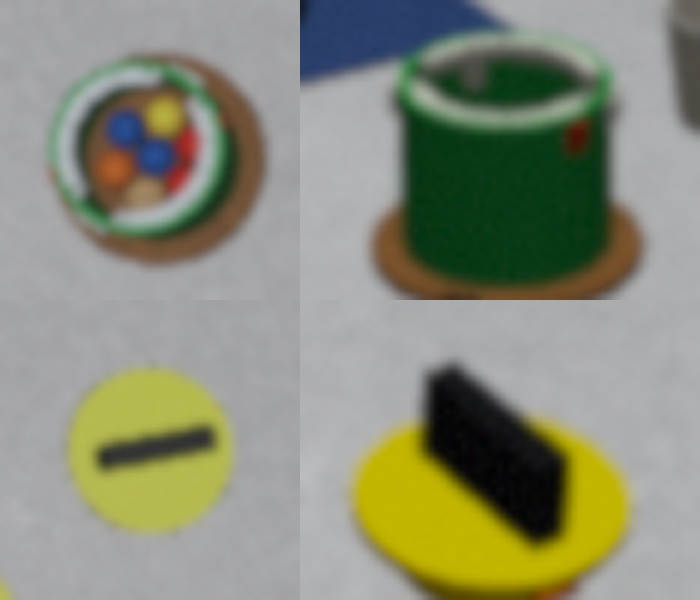

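The crop confirms it: a yellow disc with a black bar and an orange tab showing below. The canister's rim slots are at upper right and lower left, and a red mark shows at the side. I'll refine both poses in views rectified to the known heights.

```bash
cat >> h.py <<'E'
def rect(n,img,x0,y0,z,half=.08,s=2000):
    # row -> x decreasing, col -> y decreasing ; s px per m
    N=int(2*half*s); j=np.arange(N); X,Y=np.meshgrid(x0+half-j/s,y0+half-j/s,indexing="ij")
    uv=proj(n,np.c_[X.ravel(),Y.ravel(),np.full(N*N,z)]).astype(np.float32).reshape(N,N,2)
    return cv2.remap(img,uv[...,0],uv[...,1],cv2.INTER_LINEAR),X,Y
def hull(m,X,Y,area):
    cs=cv2.findContours(m.astype(np.uint8),0,2)[0]; c=max(cs,key=cv2.contourArea); c=cv2.convexHull(c)
    (a,b),(w,h),t=cv2.fitEllipse(c); i=lambda A:np.interp(b,range(len(A)),A)
    return np.interp(b,range(len(X)),X[:,0]),np.interp(a,range(len(X)),Y[0]),w/2,h/2
def barfit(m,X,Y):
    P=np.c_[X[m],Y[m]]; e,V=np.linalg.eigh(np.cov(P.T)); return P.mean(0),np.degrees(np.arctan2(V[1,1],V[0,1]))%180,np.sqrt(12*e)
E
python3 - <<'E'
from h import *
I={n:cv2.imread(f"pics/{n}0.png") for n in("top","side")}
for n in I:
    r,X,Y=rect(n,I[n],.517,-.209,.034); H=cv2.cvtColor(r,cv2.COLOR_BGR2HSV)
    m=(H[...,0]>20)&(H[...,0]<38)&(H[...,1]>100)&(H[...,2]>70)
    print(n,"disc",np.round(hull(m,X,Y,0),4))
    r,X,Y=rect(n,I[n],.517,-.209,.071,.05); g=r.max(-1)
    print(n,"bar z.071",barfit(g<70,X,Y))
    r,X,Y=rect(n,I[n],.5425,.237,.095); H=cv2.cvtColor(r,cv2.COLOR_BGR2HSV).astype(int)
    R=np.hypot(X-.5425,Y-.237)
    m=(H[...,1]>110)&(H[...,0]>45)&(H[...,0]<85)&(R<.06)|((H[...,1]<60)&(H[...,2]>110)&(R<.048))
    print(n,"canister",np.round(hull(m,X,Y,0),4))
    w=(H[...,1]<70)&(H[...,2]>100)&(R<.052)
    print(n,"white outer",np.round(hull(w,X,Y,0),4))
    T=np.degrees(np.arctan2(Y-.237,X-.5425))%360; ring=(R>.040)&(R<.0445)
    k=np.array([w[ring&(np.floor(T/5)==i)].mean() for i in range(72)]);print((k*9).astype(int))
    if n=="side":
        a=0
E
```

```text
top disc [ 0.5175 -0.2072 99.069  99.46  ]
top bar z.071 (array([ 0.51660468, -0.20456961]), np.float64(101.14371248692552), array([0.00748906, 0.06375964]))
top canister [ 0.5357  0.2276 67.7524 89.0555]
top white outer [  0.544    0.2391  98.0916 103.817 ]
[9 9 9 9 9 9 9 9 9 9 9 9 9 9 9 9 9 9 9 9 9 9 9 9 9 8 2 0 0 0 0 8 9 9 9 9 9
 9 9 9 9 9 9 9 9 9 9 9 9 9 9 9 9 9 9 9 9 9 9 9 9 9 9 8 0 0 0 0 3 9 9 9]
side disc [  0.5131  -0.2124 100.4779 117.3176]
side bar z.071 (array([ 0.5046012, -0.2228767]), np.float64(88.63267860243931), array([0.0338663 , 0.07106846]))
side canister [ 0.5405  0.2343 43.16   60.9949]
side white outer [  0.5494   0.2417  86.1187 100.4284]
[9 9 9 9 9 9 9 9 9 9 9 9 9 9 9 9 9 9 9 9 9 9 9 9 9 9 9 6 0 0 2 8 9 9 9 9 9
 9 9 9 9 9 9 9 9 9 9 9 9 9 9 9 9 9 9 9 9 9 9 9 9 7 6 5 2 0 1 5 8 9 9 9]
```

```bash
cat > g.py <<'E'
import sys,numpy as np
from station import get_obs
from scipy.spatial.transform import Rotation as R
def units(t,yaw,p=None,r=None):
    """t world target, yaw = world bearing of tool y in deg"""
    o=get_obs(); p=o["tcp_pos"] if p is None else p; r=R.from_quat(o["tool_rot"]) if r is None else r
    y=np.radians(yaw); Y=[np.cos(y),np.sin(y),0]; Z=[0,0,-1]; T=R.from_matrix(np.c_[np.cross(Y,Z),Y,Z])
    return np.round(np.r_[r.inv().apply(np.array(t)-p)/.25,np.degrees((r.inv()*T).as_rotvec())/30],3),np.array(t),T
def yaw():
    m=R.from_quat(get_obs()["tool_rot"]).as_matrix(); return np.degrees(np.arctan2(m[1,1],m[0,1]))
if __name__=="__main__":
    p=r=None; print(get_obs()["time"],get_obs()["tcp_pos"].round(4),yaw().round(2),get_obs()["force"].round(1),get_obs()["gripper_width"].round(4))
    a=np.array(sys.argv[1:],float).reshape(-1,4)
    for w in a: u,p,r=units(w[:3],w[3],p,r); print(w,"->",u.tolist())
E
python3 g.py .36 .42 .2 54 .44 .16 .2 33 .517 -.08 .2 11.1 .517 -.206 .10 11.1
```

```text
Traceback (most recent call last):
  File "g.py", line 12, in <module>
    p=r=None; print(get_obs()["time"],get_obs()["tcp_pos"].round(4),yaw().round(2),get_obs()["force"].round(1),get_obs()["gripper_width"].round(4))
                                                                                                               ^^^^^^^^^^^^^^^^^^^^^^^^^^^^^^^^
AttributeError: 'float' object has no attribute 'round'
```

```bash
sed -i 's/get_obs()\["gripper_width"\].round(4)/round(get_obs()["gripper_width"],4)/' g.py
python3 g.py .36 .42 .2 54 .44 .19 .2 33 .51 -.04 .2 11.1 .517 -.206 .10 11.1
```

```text
0.1 [0.1718 0.626  0.23  ] 74.66 [-0.3  0.2  0.1] 0.0855
[ 0.36  0.42  0.2  54.  ] -> [-0.944, -0.595, 0.122, -0.004, 0.001, 0.689]
[ 0.44  0.19  0.2  33.  ] -> [-0.8, -0.556, 0.0, 0.0, 0.0, 0.7]
[ 0.51 -0.04  0.2  11.1 ] -> [-0.924, -0.266, 0.0, 0.0, 0.0, 0.73]
[ 0.517 -0.206  0.1   11.1  ] -> [-0.657, -0.1, 0.4, 0.0, 0.0, 0.0]
```

```bash
python3 -m inch '[[[1,-0.1,-0.06,0.01,0,0,0.07],[1,-0.22,-0.14,0.03,0,0,0.16],[1,-0.36,-0.23,0.05,0,0,0.26],[1,-0.5,-0.31,0.07,0,0,0.36],[1,-0.63,-0.4,0.08,0,0,0.46],[1,-0.76,-0.48,0.1,0,0,0.56],[1,-0.86,-0.54,0.11,0,0,0.63],[1,-0.92,-0.58,0.12,0,0,0.67],[1,-0.94,-0.6,0.12,0,0,0.69],[1,-0.94,-0.6,0.12,0,0,0.69]]]'
python3 -m inch '[[[1,-0.1,-0.07,0,0,0,0.09],[1,-0.2,-0.14,0,0,0,0.18],[1,-0.31,-0.21,0,0,0,0.27],[1,-0.42,-0.29,0,0,0,0.37],[1,-0.53,-0.37,0,0,0,0.46],[1,-0.64,-0.45,0,0,0,0.56],[1,-0.73,-0.51,0,0,0,0.64],[1,-0.79,-0.55,0,0,0,0.69],[1,-0.8,-0.56,0,0,0,0.7],[1,-0.8,-0.56,0,0,0,0.7]]]'
python3 -m inch '[[[1,-0.1,-0.03,0,0,0,0.08],[1,-0.22,-0.07,0,0,0,0.18],[1,-0.36,-0.1,0,0,0,0.28],[1,-0.5,-0.14,0,0,0,0.4],[1,-0.62,-0.18,0,0,0,0.5],[1,-0.74,-0.21,0,0,0,0.6],[1,-0.84,-0.24,0,0,0,0.67],[1,-0.9,-0.26,0,0,0,0.71],[1,-0.92,-0.27,0,0,0,0.73],[1,-0.92,-0.27,0,0,0,0.73]]]'
python3 g.py .517 -.206 .10 11.1
```

```text
time: 1.35
tcp_pos: [0.3584, 0.4206, 0.2013]
tool_rot: [0.309, 0.951, 0.0, -0.0]
force: [0.4, 0.3, -0.6]
gripper_width: 0.0852
grip_force: 0.0
time: 2.6
tcp_pos: [0.4381, 0.19, 0.2012]
tool_rot: [0.477, 0.879, 0.0, -0.0]
force: [-0.3, 0.8, 0.3]
gripper_width: 0.0856
grip_force: 0.0
time: 3.85
tcp_pos: [0.5065, -0.0402, 0.2011]
tool_rot: [0.636, 0.772, -0.0, -0.0]
force: [-0.3, 0.0, -1.0]
gripper_width: 0.0851
grip_force: 0.0
3.85 [ 0.5065 -0.0402  0.2011] 11.07 [-0.3  0.  -1. ] 0.0851
[ 0.517 -0.206  0.1   11.1  ] -> [-0.659, -0.086, 0.404, -0.001, -0.001, -0.001]
```

```bash
python3 -m inch '[[[1,-0.1,-0.01,0.04,0,0,0],[1,-0.25,-0.03,0.12,0,0,0],[1,-0.4,-0.05,0.22,0,0,0],[1,-0.54,-0.07,0.32,0,0,0],[1,-0.64,-0.08,0.38,0,0,0],[1,-0.66,-0.09,0.4,0,0,0],[1,-0.66,-0.09,0.5,0,0,0],[1,-0.66,-0.09,0.58,0,0,0],[1,-0.66,-0.09,0.63,0,0,0],[1,-0.66,-0.09,0.63,0,0,0]]]' 60
python3 -m inch '[[[-1,0,0,0,0,0,0],[-1,0,0,0,0,0,0],[-1,0,0,0,0,0,0],[-1,0,0,0,0,0,0],[-1,0,0,0,0,0,0],[-1,0,0,0,0,0,0],[-1,0,0,0,0,0,0],[-1,0,0,0,0,0,0],[-1,0,0,0,0,0,0],[-1,0,0,0,0,0,0]]]' 60
python3 g.py
python3 - <<'E'
from h import *
a,b=camera("top")[0],camera("side")[0]
cv2.imwrite("pics/grasp.png",cv2.resize(np.hstack([a[150:290,270:430],b[190:330,220:380]]),(800,350))[:,:,::-1])
E
```

```text
time: 5.1
tcp_pos: [0.5157, -0.2057, 0.0428]
tool_rot: [0.635, 0.772, -0.0, -0.001]
force: [-0.6, -0.9, 0.0]
gripper_width: 0.0858
grip_force: 0.0
time: 6.35
tcp_pos: [0.517, -0.2071, 0.0443]
tool_rot: [0.636, 0.772, 0.0, 0.001]
force: [0.6, 0.1, 4.5]
gripper_width: 0.0147
grip_force: 60.7
6.35 [ 0.517  -0.2071  0.0443] 11.05 [0.6 0.1 4.5] 0.0147
```

View pics/grasp.png

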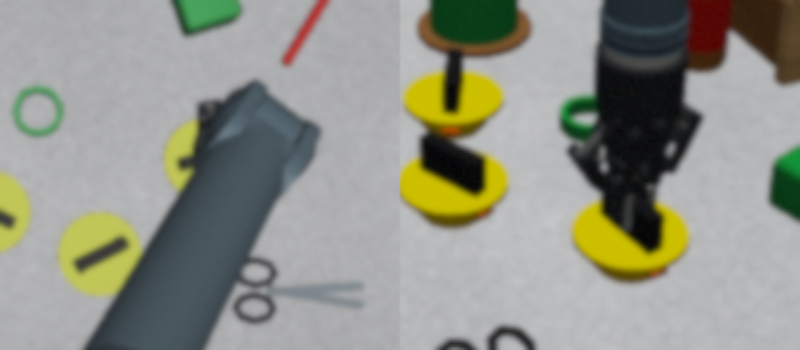

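The gripper holds the bar (width 14.7 mm, grip 60 N). Lift and carry it towards the canister.

```bash
python3 g.py .515 -.2 .14 11 .51 -.06 .19 33 .515 .09 .19 55 .544 .238 .19 77
```

```text
6.45 [ 0.517  -0.2071  0.0443] 11.05 [ 1.  -0.1  5.6] 0.0147
[ 0.515 -0.2    0.14  11.   ] -> [0.029, -0.002, -0.383, 0.002, 0.001, 0.002]
[ 0.51 -0.06  0.19 33.  ] -> [0.554, 0.087, -0.2, 0.0, 0.0, -0.733]
[ 0.515  0.09   0.19  55.   ] -> [0.492, 0.344, 0.0, 0.0, 0.0, -0.733]
[ 0.544  0.238  0.19  77.   ] -> [0.245, 0.551, 0.0, 0.0, 0.0, -0.733]
```

```bash
python3 -m inch '[[[-1,0,0,-0.1,0,0,0],[-1,0,0,-0.24,0,0,0],[-1,0.01,0,-0.38,0,0,-0.05],[-1,0.06,0.01,-0.48,0,0,-0.13],[-1,0.15,0.02,-0.55,0,0,-0.25],[-1,0.27,0.04,-0.58,0,0,-0.4],[-1,0.4,0.06,-0.58,0,0,-0.55],[-1,0.51,0.08,-0.58,0,0,-0.67],[-1,0.57,0.085,-0.58,0,0,-0.73],[-1,0.58,0.085,-0.58,0,0,-0.73]]]'
python3 -m inch '[[[-1,0.05,0.03,0,0,0,-0.07],[-1,0.11,0.08,0,0,0,-0.17],[-1,0.18,0.12,0,0,0,-0.27],[-1,0.25,0.17,0,0,0,-0.37],[-1,0.32,0.22,0,0,0,-0.47],[-1,0.39,0.27,0,0,0,-0.57],[-1,0.44,0.31,0,0,0,-0.66],[-1,0.48,0.335,0,0,0,-0.71],[-1,0.49,0.345,0,0,0,-0.73],[-1,0.49,0.345,0,0,0,-0.73]]]'
python3 g.py .544 .238 .19 77
```

```text
time: 7.7
tcp_pos: [0.5089, -0.0595, 0.1882]
tool_rot: [0.477, 0.879, -0.0, -0.001]
force: [-0.5, 0.1, -3.6]
gripper_width: 0.0151
grip_force: 59.8
time: 8.95
tcp_pos: [0.5152, 0.0888, 0.1887]
tool_rot: [0.302, 0.953, -0.0, 0.0]
force: [0.1, -1.0, -3.0]
gripper_width: 0.0155
grip_force: 59.8
8.95 [0.5152 0.0888 0.1887] 54.84 [ 0.1 -1.  -3. ] 0.0155
[ 0.544  0.238  0.19  77.   ] -> [0.249, 0.554, -0.005, -0.001, 0.0, -0.739]
```

```bash
python3 -m inch '[[[-1,0.02,0.05,0,0,0,-0.07],[-1,0.05,0.12,0,0,0,-0.17],[-1,0.09,0.2,0,0,0,-0.27],[-1,0.13,0.29,0,0,0,-0.38],[-1,0.17,0.38,0,0,0,-0.5],[-1,0.21,0.46,0,0,0,-0.61],[-1,0.235,0.52,0,0,0,-0.69],[-1,0.245,0.55,0.02,0,0,-0.73],[-1,0.25,0.555,0.04,0,0,-0.74],[-1,0.25,0.555,0.05,0,0,-0.74]]]'
python3 g.py
python3 - <<'E'
from h import *
for n in("top","side"):
    p,d=camera(n); np.save(f"pics/{n}1.npy",d); cv2.imwrite(f"pics/{n}1.png",p[:,:,::-1])
a=cv2.imread("pics/top1.png");b=cv2.imread("pics/side1.png")
cv2.imwrite("pics/over.png",np.hstack([cv2.resize(a[150:260,150:260],(400,400)),cv2.resize(b[130:230,195:295],(400,400))]))
E
```

```text
time: 10.2
tcp_pos: [0.5434, 0.2374, 0.1754]
tool_rot: [0.113, 0.994, -0.001, -0.001]
force: [0.6, 0.1, -2.6]
gripper_width: 0.015
grip_force: 59.8
10.2 [0.5434 0.2374 0.1754] 76.98 [ 0.6  0.1 -2.6] 0.015
```

View pics/over.png

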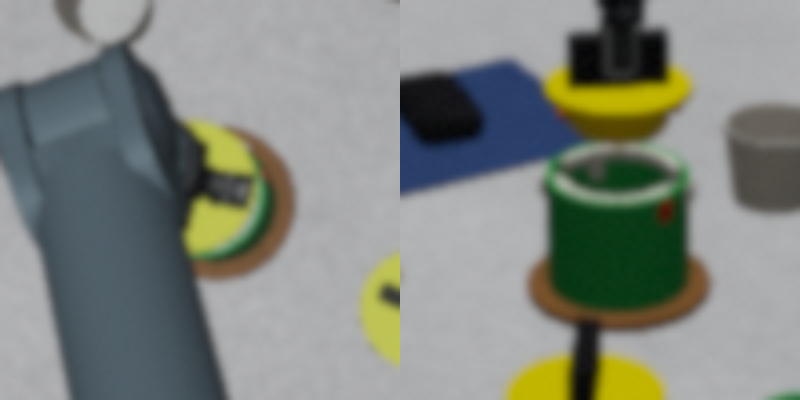

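Side crop: the disc centre (620,88) sits right above the mouth (617,170). The top view is partly hidden by the arm. I'll measure the lid-to-mouth offset by fitting the silhouettes in the same camera.

```bash
cat >> h.py <<'E'
from scipy.optimize import minimize
S=6
def ring(x,y,z,r):
    t=np.linspace(0,2*np.pi,90); return np.c_[x+r*np.cos(t),y+r*np.sin(t),np.full(90,z)]
def render(n,parts,box):
    x,y,w,h=box; m=np.zeros((h*S,w*S),np.uint8)
    for P in parts:
        q=(proj(n,P)-[x-.5,y-.5])*S; cv2.fillConvexPoly(m,cv2.convexHull(q.astype(np.float32)).round().astype(np.int32),1)
    return cv2.resize(m.astype(np.float32),(w,h),interpolation=cv2.INTER_AREA)
def fit(n,mask,ign,parts,box,x0):
    x,y,w,h=box; M=mask[y:y+h,x:x+w].astype(float); G=~ign[y:y+h,x:x+w]
    f=lambda v:(np.abs(render(n,parts(v[0]/1000,v[1]/1000),box)-M)[G]).sum()
    best=min((minimize(f,np.array(x0)*1000+d,method="Nelder-Mead",options=dict(initial_simplex=np.array(x0)*1000+np.array(d)+[[0,0],[4,0],[0,4]])) for d in([0,0],[2,-2],[-2,2])),key=lambda r:r.fun)
    return best.x.round(2),best.fun
can=lambda x,y:[np.r_[ring(x,y,.095,.052),ring(x,y,.008,.052)]]
def lidp(z): return lambda x,y:[np.r_[ring(x,y,z+.034,.052),ring(x,y,z+.028,.052)],np.r_[ring(x,y,z+.028,.0365),ring(x,y,z+.008,.0365)],np.r_[ring(x,y,z+.008,.0365),ring(x,y,z,.031)]]
E
python3 - <<'E'
from h import *
I={k:cv2.imread(f"pics/{k}.png") for k in("top0","side0","top1","side1")}
hsv=lambda i:cv2.cvtColor(i,cv2.COLOR_BGR2HSV).astype(int)
def yel(i): H=hsv(i); return (H[...,0]>16)&(H[...,0]<40)&(H[...,1]>100)&(H[...,2]>50)
def tabs(i): H=hsv(i); return (H[...,2]<60)|((H[...,0]<17)&(H[...,1]>120))
# canister: filled hull of green/white above-desk points by depth
for n in("top","side"):
    i=I[n+"0"]; P=cloud(n,np.load(f"pics/{n}0.npy")); H=hsv(i)
    g=((H[...,0]>45)&(H[...,0]<90)&(H[...,1]>90)).astype(np.uint8)
    bx={"top":(178,174,60,60),"side":(220,155,60,60)}[n]
    m=np.zeros_like(g); x,y,w,h=bx; pts=np.argwhere(g[y:y+h,x:x+w])[:,::-1]+[x,y]
    cv2.fillConvexPoly(m,cv2.convexHull(pts.astype(np.int32)),1)
    print(n,"can",fit(n,m,np.zeros_like(m,bool),can,bx,(.543,.237)))
    bx={"top":(328,190,48,48),"side":(284,255,56,48)}[n]
    print(n,"lid0",fit(n,yel(i),tabs(i),lidp(0),bx,(.517,-.207)))
    j=I[n+"1"]; bx={"top":(196,178,30,50),"side":(226,138,46,30)}[n]
    ig=tabs(j)|(hsv(j)[...,1]<100)&(n=="top")&(np.indices((420,560))[1]<205)
    if n=="side": ig|=np.indices((420,560))[0]<155
    print(n,"lid1",fit(n,yel(j),ig,lidp(.1754-.0443),bx,(.5434,.2374)))
E
```

```text
top can (array([541.06, 232.79]), np.float64(480.72222253121436))
top lid0 (array([ 519.17, -206.98]), np.float64(122.50000021792948))
top lid1 (array([544.78, 238.97]), np.float64(156.25000012479722))
side can (array([543.87, 244.1 ]), np.float64(220.97222293540835))
side lid0 (array([ 518.01, -203.89]), np.float64(88.3888890184462))Traceback (most recent call last):
  File "<stdin>", line 19, in <module>
  File "h.py", line 36, in fit
    best=min((minimize(f,np.array(x0)*1000+d,method="Nelder-Mead",options=dict(initial_simplex=np.array(x0)*1000+np.array(d)+[[0,0],[4,0],[0,4]])) for d in([0,0],[2,-2],[-2,2])),key=lambda r:r.fun)
  File "h.py", line 36, in <genexpr>
    best=min((minimize(f,np.array(x0)*1000+d,method="Nelder-Mead",options=dict(initial_simplex=np.array(x0)*1000+np.array(d)+[[0,0],[4,0],[0,4]])) for d in([0,0],[2,-2],[-2,2])),key=lambda r:r.fun)
              ~~~~~~~~^^^^^^^^^^^^^^^^^^^^^^^^^^^^^^^^^^^^^^^^^^^^^^^^^^^^^^^^^^^^^^^^^^^^^^^^^^^^^^^^^^^^^^^^^^^^^^^^^^^^^^^^^^^^^^^^^^^^^^^^^^^^
    res = _minimize_neldermead(fun, x0, args, callback, bounds=bounds,
                               **options)
    fxr = func(xr)
    fx = function(np.copy(x), *(wrapper_args + args))
  File "h.py", line 35, in <lambda>
    f=lambda v:(np.abs(render(n,parts(v[0]/1000,v[1]/1000),box)-M)[G]).sum()
                       ~~~~~~^^^^^^^^^^^^^^^^^^^^^^^^^^^^^^^^^^
  File "h.py", line 31, in render
    q=(proj(n,P)-[x-.5,y-.5])*S; cv2.fillConvexPoly(m,cv2.convexHull(q.astype(np.float32)).round().astype(np.int32),1)
       ~~~~^^^^^
  File "h.py", line 8, in proj
    c=get_calibration(n);E=c["extrinsics"];q=np.atleast_2d(P)@E[:3,:3].T+E[:3,3]
ValueError: time passes only in moves, steps and waits
```

```bash
python3 - <<'E'
s=open("h.py").read()
s=s.replace("import cv2,numpy as np\n","""import cv2,numpy as np,os,pickle
from station import get_calibration as _gc
if not os.path.exists("cal.pkl"): pickle.dump({n:_gc(n) for n in("top","side")},open("cal.pkl","wb"))
CAL=pickle.load(open("cal.pkl","rb"))
def get_calibration(n): return CAL[n]
""",1)
open("h.py","w").write(s)
E
cat > m.py <<'E'
from h import *
I={k:cv2.imread(f"pics/{k}.png") for k in("top0","side0","top1","side1")}
hsv=lambda i:cv2.cvtColor(i,cv2.COLOR_BGR2HSV).astype(int)
def yel(i): H=hsv(i); return (H[...,0]>16)&(H[...,0]<40)&(H[...,1]>100)&(H[...,2]>50)
def tabs(i): H=hsv(i); return (H[...,2]<60)|((H[...,0]<17)&(H[...,1]>120))
for n in("top","side"):
    P=cloud(n,np.load(f"pics/{n}0.npy")); Z=P[...,2]
    x,y,w,h={"top":(178,174,60,60),"side":(220,155,60,60)}[n]; bx=(x,y,w,h)
    e=[]
    M=(Z>.085)&(Z<.105) if n=="top" else None
    H=hsv(I[n+"0"])
    if n=="top": m=(Z>.085).astype(np.uint8)
    else: m=((Z>.02)&(np.hypot(P[...,0]-.543,P[...,1]-.237)<.062)).astype(np.uint8)
    f=np.zeros_like(m); pts=np.argwhere(m[y:y+h,x:x+w])[:,::-1]+[x,y]; cv2.fillConvexPoly(f,cv2.convexHull(pts.astype(np.int32)),1)
    part=(lambda a,b:[ring(a,b,.095,.052)]) if n=="top" else (lambda a,b:[np.r_[ring(a,b,.095,.052),ring(a,b,.022,.052)]])
    print(n,"can",fit(n,f,np.zeros_like(f,bool),part,bx,(.543,.237)),f.sum())
    j=I[n+"1"]; bx={"top":(196,178,30,50),"side":(226,138,46,30)}[n]; r,c=np.indices((420,560))
    ig=tabs(j)
    if n=="top": ig|=(c<205)
    else: ig|=(r<150)
    print(n,"lid1",fit(n,yel(j),ig,lidp(.1311),bx,(.5434,.2374)))
E
python3 m.py
```

```text
top can (array([541.97, 232.33]), np.float64(1100.444444064051)) 2065
top lid1 (array([545.14, 238.96]), np.float64(152.33333318307996))
side can (array([542.77, 237.28]), np.float64(74.8333330526948)) 1352
side lid1 (array([545.26, 245.13]), np.float64(17.2222222071141))
```

```bash
cat > m2.py <<'E'
from h import *
import sys
I={k:cv2.imread(f"pics/{k}.png") for k in("top0","side0","top1","side1")}
hsv=lambda i:cv2.cvtColor(i,cv2.COLOR_BGR2HSV).astype(int)
n="side"; j=I["side1"]; H=hsv(j)
yel=(H[...,0]>16)&(H[...,0]<40)&(H[...,1]>100)&(H[...,2]>50); r,c=np.indices((420,560))
blk=cv2.dilate(((H[...,2]<75)&(r<153)).astype(np.uint8),np.ones((3,3)))>0; ig=blk|((H[...,0]<17)&(H[...,1]>100))|(r>163)
for z in(.125,.128,.1311,.134): print("lid z",z,fit(n,yel,ig,lidp(z),(226,138,46,30),(.5434,.2374)))
# depth points on disc top / rim
for nm,k,z0,z1 in(("lid","side1",.155,.175),("can","side0",.088,.102),("lid","top1",.155,.175),("can","top0",.088,.102)):
    n=k[:-1]; P=cloud(n,np.load(f"pics/{k}.npy")); Hk=hsv(I[k])
    y=(Hk[...,0]>16)&(Hk[...,0]<40)&(Hk[...,1]>100) if nm=="lid" else np.ones((420,560),bool)
    m=y&(P[...,2]>z0)&(P[...,2]<z1)&(np.hypot(P[...,0]-.543,P[...,1]-.237)<.065); q=P[m]
    f=np.zeros((420,560),np.uint8); cv2.fillConvexPoly(f,cv2.convexHull(np.argwhere(m)[:,::-1].astype(np.int32)),1)
    zz=np.median(q[:,2]); b=cv2.boundingRect(f); b=(b[0]-4,b[1]-4,b[2]+8,b[3]+8)
    g=(tabs:=np.zeros((420,560),bool))
    print(k,nm,"median z",zz.round(4),"x",np.percentile(q[:,0],[1,99]).round(4),"y",np.percentile(q[:,1],[1,99]).round(4),
      "hullfit",fit(n,f,g,lambda a,bb:[ring(a,bb,.095 if nm=="can" else .1651,.052)],b,(.543,.237)))
E
python3 m2.py
```

```text
lid z 0.125 (array([548.51, 253.1 ]), np.float64(28.194444611668587))
lid z 0.128 (array([545.87, 246.56]), np.float64(30.638888968154788))
lid z 0.1311 (array([543.88, 242.05]), np.float64(33.80555569380522))
lid z 0.134 (array([541.48, 236.19]), np.float64(36.66666687093675))
side1 lid median z 0.1657 x [0.4935 0.5876] y [0.1818 0.2669] hullfit (array([539.46, 225.87]), np.float64(59.472222082316875))
side0 can median z 0.0945 x [0.4926 0.593 ] y [0.1844 0.2881] hullfit (array([539.49, 227.55]), np.float64(107.61111105419695))
top1 lid median z 0.1644 x [0.4949 0.5915] y [0.1879 0.2355] hullfit (array([543.66, 237.79]), np.float64(189.305555742234))
top0 can median z 0.0942 x [0.4927 0.5919] y [0.1887 0.2891] hullfit (array([542.44, 238.3 ]), np.float64(55.694443978369236))
```

The offset is within about 1 mm. I'll apply a small correction and lower the lid to riding height.

```bash
python3 -m inch '[[[-1,0.003,0.003,0.02,0,0,0],[-1,0.003,0.003,0.05,0,0,0],[-1,0.003,0.003,0.08,0,0,0],[-1,0.003,0.003,0.11,0,0,0],[-1,0.003,0.003,0.13,0,0,0],[-1,0.003,0.003,0.145,0,0,0],[-1,0.003,0.003,0.16,0,0,0],[-1,0.003,0.003,0.17,0,0,0],[-1,0.003,0.003,0.18,0,0,0],[-1,0.003,0.003,0.18,0,0,0]]]'; python3 g.py
```

```text
time: 11.55
tcp_pos: [0.5432, 0.2395, 0.1311]
tool_rot: [0.113, 0.994, -0.0, -0.0]
force: [-0.6, 1.0, -3.5]
gripper_width: 0.0146
grip_force: 59.8
11.55 [0.5432 0.2395 0.1311] 77.06 [-0.6  1.  -3.5] 0.0146
```

```bash
python3 -m inch '[[[-1,0,0,0.004,0,0,0],[-1,0,0,0.008,0,0,0],[-1,0,0,0.012,0,0,0],[-1,0,0,0.014,0,0,0],[-1,0,0,0.016,0,0,0],[-1,0,0,0.018,0,0,0],[-1,0,0,0.018,0,0,0],[-1,0,0,0.018,0,0,0],[-1,0,0,0.018,0,0,0],[-1,0,0,0.018,0,0,0]]]'; python3 g.py
```

```text
time: 12.8
tcp_pos: [0.5433, 0.2396, 0.1272]
tool_rot: [0.113, 0.994, 0.0, -0.0]
force: [-3.0, -1.3, 4.8]
gripper_width: 0.0147
grip_force: 60.9
12.8 [0.5433 0.2396 0.1272] 77.06 [-3.  -1.3  4.8] 0.0147
```

Contact came exactly at the predicted riding height. Turn clockwise towards the slots, then press gently.

```bash
python3 -m inch '[[[-1,0,0,0,0,0,0.1],[-1,0,0,0,0,0,0.2],[-1,0,0,0,0,0,0.3],[-1,0,0,0,0,0,0.4],[-1,0,0,0,0,0,0.5],[-1,0,0,0,0,0,0.6],[-1,0,0,0,0,0,0.66],[-1,0,0,0.003,0,0,0.66],[-1,0,0,0.006,0,0,0.66],[-1,0,0,0.006,0,0,0.66]]]'; python3 g.py
```

```text
time: 14.05
tcp_pos: [0.5432, 0.2395, 0.125]
tool_rot: [0.282, 0.959, -0.0, -0.0]
force: [0.5, -0.7, -2.0]
gripper_width: 0.0148
grip_force: 59.7
14.05 [0.5432 0.2395 0.125 ] 57.26 [ 0.5 -0.7 -2. ] 0.0148
```

The tabs have found the slots: the lid sank 2 mm and the force fell away. Go on down.

```bash
python3 -m inch '[[[-1,0,0,0.008,0,0,0],[-1,0,0,0.016,0,0,0],[-1,0,0,0.024,0,0,0],[-1,0,0,0.032,0,0,0],[-1,0,0,0.04,0,0,0],[-1,0,0,0.046,0,0,0],[-1,0,0,0.05,0,0,0],[-1,0,0,0.054,0,0,0],[-1,0,0,0.056,0,0,0],[-1,0,0,0.056,0,0,0]]]'; python3 g.py
```

```text
time: 15.3
tcp_pos: [0.5433, 0.2396, 0.1113]
tool_rot: [0.282, 0.959, 0.0, 0.0]
force: [-0.2, 0.2, -2.3]
gripper_width: 0.0148
grip_force: 59.8
15.3 [0.5433 0.2396 0.1113] 57.26 [-0.2  0.2 -2.3] 0.0148
```

```bash
python3 -m inch '[[[-1,0,0,0.001,0,0,0],[-1,0,0,0.002,0,0,0],[-1,0,0,0.003,0,0,0],[-1,0,0,0.003,0,0,0],[-1,0,0,0.003,0,0,0.08],[-1,0,0,0.003,0,0,0.2],[-1,0,0,0.003,0,0,0.35],[-1,0,0,0.003,0,0,0.5],[-1,0,0,0.003,0,0,0.65],[-1,0,0,0.003,0,0,0.65]]]'; python3 g.py; python3 -c "
from station import *;print(get_obs()['torque'])"
```

```text
time: 16.55
tcp_pos: [0.5447, 0.2401, 0.1113]
tool_rot: [0.44, 0.898, 0.001, 0.001]
force: [0.6, -0.4, 3.9]
gripper_width: 0.0149
grip_force: 60.5
16.55 [0.5447 0.2401 0.1113] 37.79 [ 0.6 -0.4  3.9] 0.0149
[-0.10525212 -0.00441463 -0.03179437]
```

Fully down with light contact, and the lid turns freely. Turn the remaining 20° or so to the stop.

```bash
python3 -m inch '[[[-1,0,0,0,0,0,0.08],[-1,0,0,0,0,0,0.18],[-1,0,0,0,0,0,0.28],[-1,0,0,0,0,0,0.38],[-1,0,0,0,0,0,0.48],[-1,0,0,0,0,0,0.56],[-1,0,0,0,0,0,0.62],[-1,0,0,0,0,0,0.66],[-1,0,0,0,0,0,0.7],[-1,0,0,0,0,0,0.7]]]'; python3 g.py; python3 -c "
from station import *;print(get_obs()['torque'])"
```

```text
time: 17.8
tcp_pos: [0.5432, 0.2401, 0.1113]
tool_rot: [0.595, 0.804, -0.0, 0.0]
force: [-2.9, -0.1, 7.4]
gripper_width: 0.0152
grip_force: 61.6
17.8 [0.5432 0.2401 0.1113] 17.0 [-2.9 -0.1  7.4] 0.0152
[-0.09845634  0.3587078   0.84725416]
```

The torque of 0.85 N·m shows it is against the stop. Release and rise.

```bash
python3 -m inch '[[[-1,0,0,-0.002,0,0,-0.01],[-1,0,0,-0.002,0,0,-0.01],[0.2,0,0,-0.002,0,0,-0.01],[0.2,0,0,-0.002,0,0,-0.01],[0.2,0,0,-0.002,0,0,-0.01],[0.2,0,0,-0.002,0,0,-0.01],[0.2,0,0,-0.002,0,0,-0.01],[0.2,0,0,-0.002,0,0,-0.01],[0.2,0,0,-0.002,0,0,-0.01],[0.2,0,0,-0.002,0,0,-0.01]]]'
python3 -m inch '[[[0.2,0,0,-0.05,0,0,0],[0.2,0,0,-0.12,0,0,0],[0.2,0,0,-0.22,0,0,0],[0.2,0,0,-0.34,0,0,0],[0.2,0.05,-0.05,-0.46,0,0,0],[0.2,0.05,-0.15,-0.5,0,0,0],[0.2,0.05,-0.3,-0.5,0,0,0],[0.2,0.05,-0.45,-0.5,0,0,0],[0.2,0.05,-0.5,-0.5,0,0,0],[0.2,0.05,-0.5,-0.5,0,0,0]]]'
python3 - <<'E'
from h import *
for n in("top","side"):
    p,d=camera(n); np.save(f"pics/{n}2.npy",d); cv2.imwrite(f"pics/{n}2.png",p[:,:,::-1])
a=cv2.imread("pics/top2.png");b=cv2.imread("pics/side2.png")
cv2.imwrite("pics/end.png",np.hstack([cv2.resize(a[150:260,150:260],(400,400)),cv2.resize(b[130:230,195:295],(400,400))]))
P=cloud("side",np.load("pics/side2.npy"));H=cv2.cvtColor(b,cv2.COLOR_BGR2HSV)
near=np.hypot(P[...,0]-.543,P[...,1]-.238)<.065
m=near&(H[...,0]>16)&(H[...,0]<40)&(H[...,1]>100)&(P[...,2]>.09)
print("disc z",np.percentile(P[m][:,2],[10,50,90]),m.sum())
r,X,Y=rect("side",b,.543,.238,.138,.05); 
k=near&(H[...,2]<70)&(P[...,2]>.13)&(P[...,2]<.142);q=P[k][:,:2]
e,V=np.linalg.eigh(np.cov(q.T));print("bar",q.mean(0),np.degrees(np.arctan2(V[1,1],V[0,1])),k.sum())
E
```

```text
time: 19.05
tcp_pos: [0.5433, 0.2396, 0.111]
tool_rot: [0.594, 0.804, 0.0, -0.0]
force: [0.9, 0.1, -0.0]
gripper_width: 0.0514
grip_force: 0.0
time: 20.3
tcp_pos: [0.4205, 0.2151, 0.2371]
tool_rot: [0.594, 0.804, 0.001, -0.0]
force: [0.6, -0.9, 0.5]
gripper_width: 0.0515
grip_force: 0.0
disc z [0.09709028 0.10154827 0.10636244] 426
bar [0.53931738 0.23179149] 109.16057871091142 69
```

View pics/end.png

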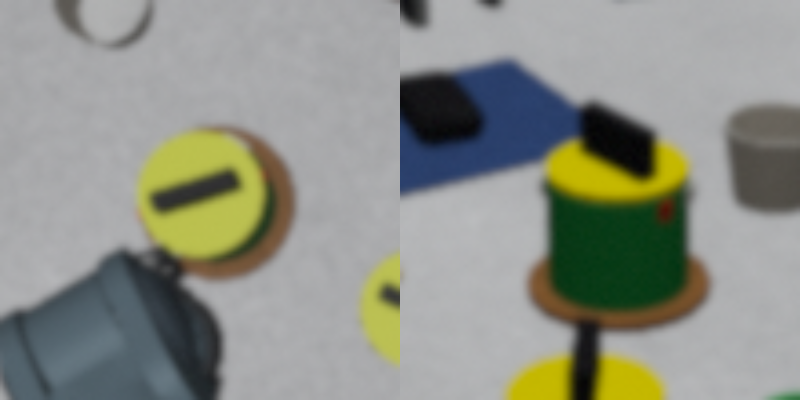

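The lid sits flush: its disc top is at 0.1015 m against 0.101 m expected. The bar, from (155,203) to (240,178) in the top crop, lines up with the red marks, and the gripper is clear.

```bash
python3 -c "
from station import close_job;print(close_job())"
```

```text
the job is handed in; nothing more can be done
None
```

The yellow lid is fully down on the green canister, locked against its stop with the bar in line with the red marks, and released; I handed the job in just after 20 s, and the judge's verdict was not shown.

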